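# Hang the tool pot on the bench organiser by its keyholes

### The job

Pick up the blue tool pot and hang it on the two screws in the end panel of the plywood organiser: press its back plate over both screw heads, then slide it straight down until it sits fully home, locked behind the heads. Work by feel and gently, never forcing the plate against the panel, the screws or the rubber washers (stay under about 25 N), let go, and leave the other things on the bench where they are.

Things in the scene. Friction and masses are not known exactly. Their poses are not given: they have to be found in the camera images.
- organiser: Plywood bench organiser fixed to the bench, 300 mm long, 200 wide, 172 high. Origin: on the bench, foot of the flat outer face of the end panel with the screws, mid-width. z up; -x points square out of that panel; the unit runs to +x; +y is left when you face the screws. Two level steel screws 90 mm apart, axes 145 mm up; their middle is up to 14 mm left or right of the panel's middle.
- washer_left (a joint): Springy black rubber washer on the left screw, 30 mm across, 6 mm proud of the panel; value: how far pressed in (m, 0 to 0.0055; 0.8 N per mm). Screw: shank 6 mm, domed head 14 mm across, underside 8 mm and front 12.6 mm out from the panel. The 4 mm plate passes behind the heads only with both washers pressed in over 2 mm; they then grip it, so it must be pushed down home.
- washer_right (a joint): The same on the right screw.
- pot: Blue steel tool pot on a keyhole back plate, 0.2 to 0.35 kg, empty, upright. Origin: middle of the lower edge of the plate's back face; z up, cup to -x, bare back to +x (hung: axes as the organiser's). Plate 4 mm thick (x -4 to 0), 126 wide, 100 high. Open square cup: x -70 to -4, y -28 to 28 (56 mm wide, grip it here from above), z 0 to 88 mm. Two rubber feet 2.5 mm thick behind, at z = 14 mm.
- seat_left (a point): Left keyhole (y = +45 mm): the point 80 mm above the pot's lower edge, mid-thickness of the plate, where the screw's axis lies when fully home. The slot is 9.5 mm wide and ends 3 mm above it; the round entry hole, 18 mm in diameter, is centred 18 mm straight below it. Axes as the pot's.
- seat_right (a point): The same in the right keyhole (y = -45 mm).
Things that resemble listed ones, but are neither listed nor needed, are in the scene too. Several things look just like the pot: the one meant starts farthest from the robot's base.

How it is judged:
On the way, in this order (a step that is already met when the one before it is completed fails the run):
1. the pot's plate is pressed against the washers with both screw heads through the round holes, before it is slid down (x of seat_left in the frame of organiser between -0.0085 and -0.001 m and y of seat_left in the frame of organiser between 0.0285 and 0.0615 m and z of seat_left in the frame of organiser between 0.155 and 0.1665 m and x of seat_right in the frame of organiser between -0.0085 and -0.001 m and y of seat_right in the frame of organiser between -0.0615 and -0.0285 m and z of seat_right in the frame of organiser between 0.155 and 0.1665 m), for 0.05 s.
2. the plate has been slid down behind both heads until the screws sit in the tops of the slots (x of seat_left in the frame of organiser between -0.0085 and -0.001 m and y of seat_left in the frame of organiser between 0.0285 and 0.0615 m and z of seat_left in the frame of organiser between 0.1425 and 0.1475 m and x of seat_right in the frame of organiser between -0.0085 and -0.001 m and y of seat_right in the frame of organiser between -0.0615 and -0.0285 m and z of seat_right in the frame of organiser between 0.1425 and 0.1475 m), for 0.1 s.
At the end, for the whole second after the job is handed in: The pot hangs on both screws, let go and at rest: both seat points are 145 mm above the bench within 2.5 mm and between 1 and 8.5 mm from the panel, both washers are held pressed in by more than 1 mm (the plate is locked behind both heads), and the pot is upright within 0.08 rad (all of step 2 and value of joint each of washer_left, washer_right above 0.001 m and angle between pot's own z axis and vertical below 0.08 rad and linear speed of pot below 0.02 m/s and angular speed of pot below 0.2 rad/s); the robot touches nothing.
It fails at once if the pot is forced against the organiser, its screws or washers with more than 25 N while it is hung and slid down, or with more than 45 N once it is home (contact force between pot and organiser above 45 N or (contact force between pot and organiser above 25 N and height (world z) of seat_left above 0.148 m)).
It fails at once if the arm or fingers push on the organiser with more than 10 N (contact force between the arm and organiser above 10 N).
It fails at once if another thing on the bench is shifted by more than 20 mm (distance of any of spray, paste_jar, brush_mug, paste_brush, bone_folder, weight, book, tape_roll from where it was at the start of the episode above 0.02 m).
It also fails if it takes over 72 s, if anything falls off the work surface, if the arm or the gripper's body presses on something with over 40 N, if the wrist force passes 120 N, or if a joint passes its speed limit or range.

### The arm

A 6-joint arm with a two-finger parallel gripper is mounted at the origin on the work surface. World frame = base frame: x ahead of the robot, y to its left, z up, the work surface at z = 0. Lengths are in m, angles in rad, forces in N, time in s.
With the tool pointing down it reaches from about 0.375 to 0.9 m from the base axis. Payload 3.1 kg.
Tool frame: the origin (TCP) lies at the very end of the fingers, on their centre line; the grasp point (between the pads) lies 19 mm behind it; z points along the fingers, x is the direction in which the jaws open and shut, and the axes are right-handed (so a half turn about z gives the same grasp; the last joint's range is limited). The gripper opens to 87 mm and grips with 3 to 60 N. Pads are 19 mm wide; open, the fingers measure 117 mm over their backs; the gripper's body (75 mm by 190 mm) begins 51 mm behind the grasp point.
Start: joints at [-1.504, 0.527, 1.433, -0, 1.181, -0.178], TCP at [0.152, -0.606, 0.223] pointing down, gripper open.
Joint ranges: [-3.08, 3.08], [-0.75, 2.2], [0.22, 2.44], [-1.43, 4.57], [0, 2.65], [-2.85, 2.85]. Speed limits (rad/s): [2.79, 2.79, 3.14, 3.14, 3.14, 3.14].

### API

Orientations are given as a 3x3 rotation matrix whose columns are the frame's x, y, z axes.
In Python, from station import manip gives the robot as it stands. Calls block until the motion is done:
- manip.movep(position, orientation): joint-space move of the TCP to a pose.
- manip.move_l(position, ori=None, feed=0.15, f_stop=None): straight line of the TCP; ori=None keeps the orientation; feed is the mean speed in m/s. With f_stop (N) it stops when the force on the tool has changed by that much, and returns True; else False.
- manip.move_j(angles): joint-space move.
- manip.move_gripper(opening, squeeze=None): finger opening in m; squeeze is the grip in N (None keeps the last); returns when the fingers have stopped.
- manip.sleep(seconds).
- manip.inverse_kinematics(position, orientation): joint angles nearest the present ones, or None.
- manip.read_state(): the state.
- manip.grab_frame(name): name is "scene" or "top" or "wrist"; returns a dict with "pixels" (420x560x3 uint8, blue, green, red), "range_z" (420x560 float32, m along the optical axis (not along the pixel's ray), 0 where there is no reading), "fx", "fy", "cx", "cy" (pixels), "rvec" (rotation vector, rad) and "tvec" (3), from world to camera coordinates, as OpenCV has them; the wrist camera has in their place "mount" (4x4, takes a point from camera to tool coordinates, whose origin is the TCP and whose axes are the tool frame's). Camera axes: x right, y down, z forward; pixel columns grow to the right and rows downward; lengths in m; the calibration is good to about 2 mm. A picture is of the moment at which its call begins: read the wrist's pose just before it.
A pose or a line that the arm cannot do raises manip.IKError and nothing moves.
- manip.sign_off(): hands the job in, once; it reports no verdict.
Trained networks look in the newest picture that a camera, given by its name, has taken for a name from the list of things; names that differ only in an ending like _2 or _b are one class to them, and where a whole thing is asked for, a point or a joint stands for the part that bears it (a point fixed in the world has none). Each returns a list of dicts, best first, with "confidence" (0 to 1); they miss things now and then, are a little off and sometimes report something else, mostly with a low value. They report only what shows in the picture. A call takes as long as a camera call. They do not tell look-alikes from the thing itself.
- manip.recognise(query, camera): "location" ([row, column] in pixels, amid what is visible of it).
The state is a dict: "time_s": time; "joint_pos": joint angles; "qd": joint speeds; "joint_torque": joint torques, N m; "tool_pos": TCP position; "orientation": TCP orientation; "contact_force": force on the tool from outside, world axes, zero at the start; "ft_torque": the same for the moment, N m; "finger_gap": finger opening in m.
Only numpy, scipy, OpenCV 4.12 (cv2) and the standard library are available. Lean on these libraries where they do the work, as an engineer would, in place of code of your own. Each camera call takes 0.05 s, during which the arm holds its last target. There are 200 camera calls.

## Working session

There is one attempt and no reset: what is moved stays moved. The work goes in short steps, each a Python script; the robot and the scene stay as the last script left them, time stands still between calls to the robot, and variables do not carry over. Pictures are saved under pics/ and viewed, about 8 in all and at most 12, crops included, and the job is handed in when it is done.

```bash
ls; mkdir -p pics
cat > h.py <<'E'
import numpy as np, cv2
from station import manip
def cam(f,st=None):
    if "rvec" in f:
        R=cv2.Rodrigues(np.array(f["rvec"],float))[0]; return R.T, -R.T@np.array(f["tvec"],float).ravel()
    M=np.array(f["mount"]); R=np.array(st["orientation"]); return R@M[:3,:3], R@M[:3,3]+np.array(st["tool_pos"])
def pts(f,st=None):
    R,t=cam(f,st); z=f["range_z"]; v,u=np.mgrid[:z.shape[0],:z.shape[1]]
    P=np.stack([(u-f["cx"])/f["fx"]*z,(v-f["cy"])/f["fy"]*z,z],-1)@R.T+t
    P[z==0]=np.nan; return P
E
python3 - <<'E'
from h import *
ims=[]
for c in("scene","top"):
    f=manip.grab_frame(c); cv2.imwrite(f"pics/{c}0.png",f["pixels"]); P=pts(f); np.savez(f"{c}0.npz",P=P,px=f["pixels"],**{k:f[k] for k in("fx","fy","cx","cy","rvec","tvec")})
    for q in("pot","organiser","washer_left","seat_left"):
        for d in manip.recognise(q,c)[:5]:
            r,k=map(int,d["location"]); print(c,q,round(d["confidence"],2),r,k,P[r,k].round(3))
    print(c,cam(f)[1])
print(manip.read_state())
E
```

```text
pics
scene pot 0.77 249 133 [ 0.211 -0.325  0.081]
scene pot 0.55 302 306 [ 0.554 -0.16   0.004]
scene organiser 0.92 161 398 [0.554 0.169 0.173]
scene organiser 0.62 298 303 [ 0.547 -0.162  0.017]
scene washer_left 0.57 184 380 [0.552 0.101 0.155]
scene seat_left 0.69 247 133 [ 0.212 -0.323  0.087]
scene [ 0.82822247 -0.60032077  0.96552284]
top pot 0.68 149 330 [ 0.581 -0.186  0.006]
top organiser 0.71 168 151 [0.509 0.252 0.172]
top seat_left 0.81 148 329 [ 0.583 -0.183  0.007]
top [ 0.32566144 -0.05069642  1.17532727]
{'time_s': 0.5, 'joint_pos': array([-1.50446999e+00,  5.27512723e-01,  1.43275086e+00,  3.63724149e-05,
        1.18137675e+00, -1.78494516e-01]), 'qd': array([-0.0015358 , -0.00098641, -0.00112798,  0.00090065,  0.00059597,
        0.00051435]), 'joint_torque': array([-1.08993620e-03, -4.39604867e+01, -1.76790458e+01,  6.32691127e-02,
        5.15455788e-02, -3.06651532e-05]), 'tool_pos': array([ 0.15152825, -0.60630935,  0.22252435]), 'orientation': array([[ 2.42369122e-01, -9.70184110e-01,  3.04157773e-05],
       [-9.70184110e-01, -2.42369121e-01,  4.97949752e-05],
       [-4.09384485e-05, -4.15776682e-05, -9.99999998e-01]]), 'contact_force': array([-0.81167683, -0.63378533, -0.06877547]), 'ft_torque': array([-0.01720393,  0.00221689, -0.01634767]), 'finger_gap': 0.08724339973126617}
```

View pics/scene0.png

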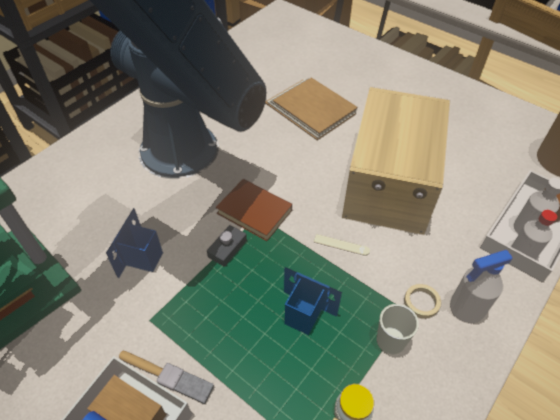

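View pics/top0.png

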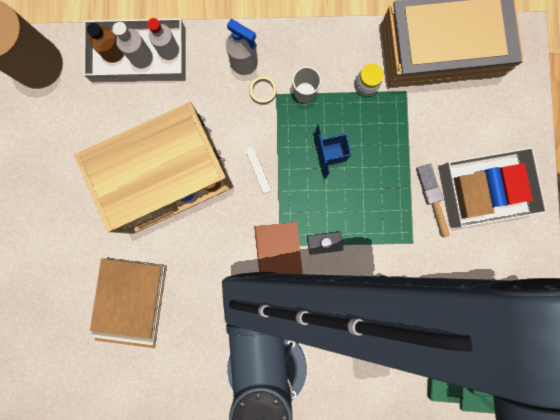

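Pot candidates: scene (249,133), near (0.21,-0.33), and scene (302,306), which is top (149,332), near (0.57,-0.18). The second is clearly farther from the base. The organiser's screw panel faces the pot, with screws at scene (184,378) and (193,420). I'll fit the geometry, and one crop will confirm the pot choice and check the blue item inside the organiser at top (195,190).

Run:
```python
import numpy as np,cv2
s=np.load("scene0.npz");t=np.load("top0.npz")
def crop(im,r,c,h,w,z=(390,290)): return cv2.resize(im[r:r+h,c:c+w],z,interpolation=cv2.INTER_CUBIC)
im=np.vstack([np.hstack([crop(s["px"],205,90,90,120),crop(s["px"],255,250,90,120)]),np.hstack([crop(s["px"],150,335,90,120),crop(t["px"],145,150,90,120)])])
cv2.imwrite("pics/crop1.png",im)
def plane(Q):
    c=np.median(Q,0)
    for _ in range(8):
        d=Q-c; n=np.linalg.svd(d-d.mean(0),full_matrices=False)[2][2]; c=Q.mean(0)
        e=abs((Q-c)@n); Q=Q[e<max(2*e.std(),.001)]
    return c,n,len(Q),e.std()
for nm,d in(("scene",s),("top",t)):
    P=d["P"]
    M=(P[...,2]>.165)&(P[...,2]<.18)&(P[...,0]>.3)&(P[...,1]>.05)&(P[...,1]<.45)
    Q=P[M]; r=cv2.minAreaRect((Q[:,:2]*1000).astype(np.float32)); print(nm,"orgtop",len(Q),np.median(Q[:,2]),r, cv2.boxPoints(r).round(0).tolist())
    b=d["px"].astype(int); B=(b[...,0]>b[...,2]+30)&(b[...,0]>b[...,1]+25)&(np.hypot(P[...,0]-.57,P[...,1]+.18)<.12)&(P[...,2]>.01)
    Q=P[B];print("pot",len(Q),np.percentile(Q,[1,50,99],axis=0).round(3).tolist())
    T=Q[Q[:,2]>np.percentile(Q[:,2],99)-.006]; print("toprim",len(T),T[:,2].max(),cv2.minAreaRect((T[:,:2]*1000).astype(np.float32)))
P=s["P"]
R=P[180:215,352:432].reshape(-1,3); R=R[(R[:,2]>.03)&(R[:,2]<.165)]
print("panel",plane(R))
```

```text
scene orgtop 7938 0.17202693935647767 ((626.68994140625, 305.20751953125), (442.0855712890625, 305.745361328125), 23.6365909576416) [[363.0, 357.0], [485.0, 77.0], [890.0, 254.0], [768.0, 534.0]]
pot 310 [[0.52, -0.226, 0.013], [0.569, -0.166, 0.088], [0.601, -0.149, 0.103]]
toprim 68 0.10475758203099284 ((560.739013671875, -157.172607421875), (70.91514587402344, 6.815196990966797), 11.000117301940918)
top orgtop 11088 0.1713478004726281 ((601.0823364257812, 243.23519897460938), (357.1887512207031, 498.52191162109375), 82.07830810546875) [[330.0, 101.0], [823.0, 32.0], [873.0, 386.0], [379.0, 454.0]]
pot 217 [[0.526, -0.226, 0.012], [0.567, -0.174, 0.087], [0.6, -0.149, 0.102]]
toprim 46 0.10483048256136818 ((562.64599609375, -157.02210998535156), (70.5493392944336, 4.030429840087891), 10.818498611450195)
panel (array([0.57419924, 0.11949205, 0.10199785]), array([ 0.40197359, -0.91561406, -0.00825386]), 1183, np.float64(0.0002818720345321939))
```

View pics/crop1.png

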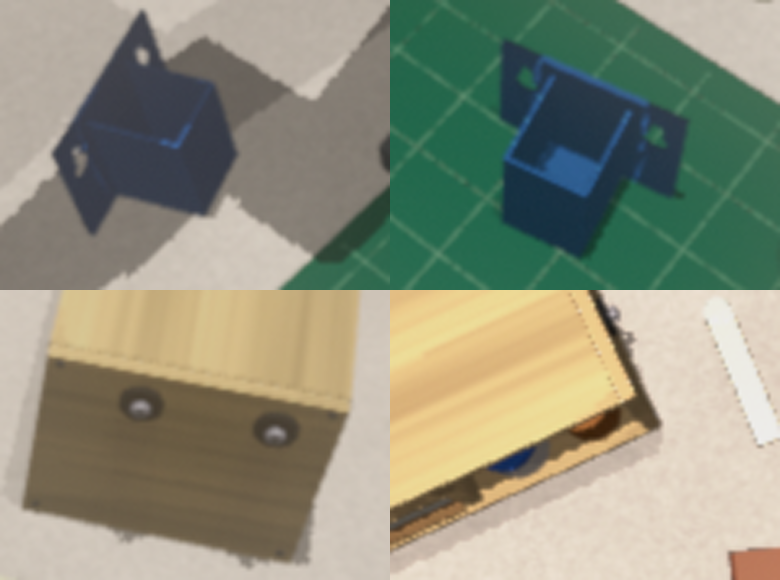

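The crop confirms it: top-left is the near pot and top-right is the far pot on the green mat, which is the one meant. The blue item in the organiser is only a roll. Next are close wrist views of the pot and the screw panel.

```bash
cat >> h.py <<'E'
n=np.array([.402,-.916,0]);n/=np.linalg.norm(n)   # outward of panel (-x_org)
def look(target,d,dist,M,flip=1,up=np.array([0,0,1.])):
    """tool pose so the camera looks at target along d"""
    d=d/np.linalg.norm(d); r=np.cross(d,up); r/=np.linalg.norm(r); Rc=np.column_stack([r*flip,np.cross(d,r*flip),d])
    R=Rc@M[:3,:3].T; return target-dist*d-R@M[:3,3],R
E
python3 - <<'E'
from h import *
f=manip.grab_frame("wrist"); M=np.array(f["mount"]); np.save("mount.npy",M); print(M.round(3),f["fx"])
q0=manip.read_state()["joint_pos"]
c=np.array([.574,.119,.145])
for a in (30,45,60):
  for flip in(1,-1):
    for dist in(.2,.26):
      d=-n*np.cos(np.radians(a))-np.array([0,0,np.sin(np.radians(a))])
      p,R=look(c,d,dist,M,flip); q=manip.inverse_kinematics(p,R); print("panel",a,flip,dist,p.round(3),None if q is None else np.round(q,2))
for flip in(1,-1):
    d=np.array([-.08,.25,-1.]); p,R=look(np.array([.57,-.18,.09]),d,.28,M,flip,n); q=manip.inverse_kinematics(p,R); print("pot",flip,p.round(3),R[:,2].round(2),None if q is None else np.round(q,2))
E
```

```text
[[ 1.     0.    -0.001  0.001]
 [ 0.     0.966  0.258 -0.071]
 [ 0.001 -0.258  0.966 -0.163]
 [ 0.     0.     0.     1.   ]] 319.51901767595143
panel 30 1 0.2 [0.587 0.088 0.134] [-0.41  1.06  1.27  0.78  1.92 -1.01]
panel 30 1 0.26 [0.608 0.04  0.164] [-0.45  1.05  1.17  0.77  2.02 -0.96]
panel 30 -1 0.2 [0.578 0.113 0.18 ] [-0.29  0.74  1.41  0.57  1.56  2.26]
panel 30 -1 0.26 [0.598 0.065 0.21 ] [-0.35  0.74  1.32  0.54  1.68  2.27]
panel 45 1 0.2 [0.588 0.086 0.143] [-0.38  0.92  1.33  0.67  1.74 -0.98]
panel 45 1 0.26 [0.605 0.047 0.185] [-0.42  0.89  1.24  0.65  1.85 -0.94]
panel 45 -1 0.2 [0.574 0.121 0.181] [-0.2   0.64  1.48  0.43  1.37  2.36]
panel 45 -1 0.26 [0.591 0.082 0.223] [-0.26  0.61  1.39  0.4   1.49  2.36]
panel 60 1 0.2 [0.587 0.087 0.152] [-0.33  0.79  1.39  0.55  1.55 -0.92]
panel 60 1 0.26 [0.599 0.059 0.204] [-0.36  0.75  1.32  0.53  1.67 -0.88]
panel 60 -1 0.2 [0.57  0.13  0.179] [-0.09  0.57  1.54  0.25  1.18  2.53]
panel 60 -1 0.26 [0.582 0.102 0.231] [-0.13  0.52  1.46  0.23  1.31  2.52]
pot 1 [ 0.568 -0.181  0.197] [ 0.03  0.01 -1.  ] [-0.51  0.51  1.55  0.02  1.06  2.21]
pot -1 [ 0.588 -0.229  0.184] [-0.18  0.46 -0.87] [-0.67  0.77  1.17  0.25  1.65 -1.13]
```

```bash
cat > snap.py <<'E'
from h import *
import pickle
def snap(name):
    manip.sleep(.15); st=manip.read_state(); f=manip.grab_frame("wrist"); f["st"]=st; pickle.dump(f,open(name+".pkl","wb")); return f
E
python3 - <<'E'
from snap import *
M=np.load("mount.npy"); c=np.array([.574,.119,.13]); ims=[]
def go(name,p,R,qs):
    manip.movep(p,R); f=snap(name)
    for q in qs:
        for d in manip.recognise(q,"wrist")[:3]: print(name,q,round(d["confidence"],2),np.round(d["location"]))
    ims.append(cv2.resize(f["pixels"],(400,300)))
up=np.array([0,0,1.])
P0=np.array([.565,-.18,.08])
try:
    p,R=look(P0,np.array([-.08,.25,-1.]),.30,M,1,-n); print("potB",p.round(3),R[:,2].round(2))
    p1,R1=look(P0,np.array([.05,-.12,-1.]),.30,M,-1,n); print(p1.round(3),R1[:,2].round(2))
    go("potA",p1,R1,("pot","seat_left"))
    go("potB",p,R,("pot","seat_left"))
    for a,fl in((40,1),(55,-1)):
        d=-n*np.cos(np.radians(a))-up*np.sin(np.radians(a)); p,R=look(c,d,.28,M,fl)
        go(f"pan{fl}",p,R,("washer_left",))
finally: cv2.imwrite("pics/w1.png",np.vstack([np.hstack(ims[:2]),np.hstack(ims[2:4])]))
print(manip.read_state()["time_s"],manip.read_state()["contact_force"])
E
```

```text
potB [ 0.584 -0.234  0.193] [-0.18  0.46 -0.87]
[ 0.569 -0.19   0.206] [-0.05  0.12 -0.99]
potA pot 0.59 [214. 281.]
potA seat_left 0.84 [211. 279.]
potB pot 0.84 [212. 280.]
potB seat_left 0.91 [210. 278.]
pan1 washer_left 0.58 [197. 244.]
pan-1 washer_left 0.58 [223. 316.]
8.1167 [ 0.03872936 -0.02216806  0.83184381]
```

View pics/w1.png

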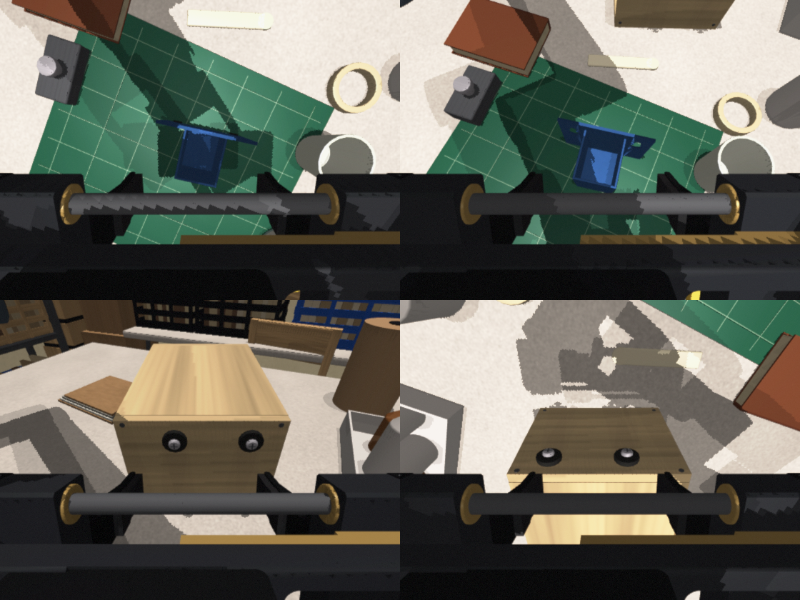

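The montage shows the pot clearly (potA at montage (200,155), potB at (600,160)). Both screws are in view (pan1 at (175,443) and (251,440), pan-1 at (548,455) and (627,454)). Now I'll compute the panel frame, the screws and the pot pose.

```bash
cat > meas.py <<'E'
from h import *
import pickle
def load(nm):
    f=pickle.load(open(nm+".pkl","rb")); return f,pts(f,f["st"])
def plane(Q):
    for _ in range(10):
        c=Q.mean(0); nn=np.linalg.svd(Q-c,full_matrices=False)[2][2]; e=abs((Q-c)@nn); Q=Q[e<max(2*e.std(),.0008)]
    if nn[1]>0: nn=-nn
    return c,nn,len(Q)
if __name__=="__main__":
  c0=np.array([.574,.119,.1])
  for nm in("pan1","pan-1","scene0"):
    if nm=="scene0": d=np.load("scene0.npz"); P,px=d["P"],d["px"]
    else: f,P=load(nm); px=f["pixels"]
    yv=np.cross([0,0,1],-n)
    off=(P-c0)@n; lat=(P-c0)@yv
    S=(abs(off)<.006)&(abs(lat)<.11)&(P[...,2]>.02)&(P[...,2]<.166); S[300:]&=(nm=="scene0")
    c,nn,k=plane(P[S]); nh=nn*[1,1,0]; nh/=np.linalg.norm(nh); yv=np.cross([0,0,1],-nh)
    print(nm,"n",nn.round(4),"yaw",np.degrees(np.arctan2(nh[1],nh[0])).round(2),"d0",((c-[.574,.119,c[2]])@nh*1000).round(2),k)
    off=(P-c)@nn; lat=(P-[.574,.119,0])@yv; G=S.copy()
    L=lat[(abs(off)<.001)&S]; print("  lat edges",np.percentile(L,[.2,99.8])*1000)
    for sgn in(1,-1):
        H=(off>.0085)&(off<.016)&(lat*sgn>.015)&(abs(lat)<.075)&(P[...,2]>.12)&(P[...,2]<.17)
        W=(off>.003)&(off<.0075)&(lat*sgn>.01)&(abs(lat)<.085)&(P[...,2]>.12)&(P[...,2]<.17)
        for t,m in(("head",H),("wash",W)):
            if m.sum()<4: print("few",t,m.sum());continue
            l,z=lat[m]*1000,P[m][:,2]*1000
            print("  ",t,sgn,m.sum(),"lat med",np.median(l).round(2),"mid",((l.min()+l.max())/2).round(2),"rng",l.min().round(1),l.max().round(1),"z med",np.median(z).round(1),"mid",((z.min()+z.max())/2).round(2))
  for nm in("potA","potB"):
    f,P=load(nm); b=f["pixels"].astype(int)
    B=(b[...,0]>b[...,2]+20)&(b[...,0]>b[...,1]+12)&(np.hypot(P[...,0]-.57,P[...,1]+.18)<.1)&(P[...,2]>.01)
    Q=P[B]; print(nm,B.sum(),np.percentile(Q,[.5,99.5],axis=0).round(3).tolist())
    T=Q[Q[:,2]>.093]; r=cv2.minAreaRect((T[:,:2]*1000).astype(np.float32)); print(" platetop",len(T),T[:,2].max(),r)
    rim=Q[(Q[:,2]>.082)&(Q[:,2]<.0905)]; print(" rim",len(rim),cv2.minAreaRect((rim[:,:2]*1000).astype(np.float32)))
    Y=np.hypot(P[...,0]-.70,P[...,1]+.13)<.09; print(" mug zmax",np.nanmax(P[Y][:,2])); q=P[Y&(P[...,2]>.05)]
    if len(q): print(q.min(0),q.max(0))
E
python3 meas.py
```

```text
pan1 n [ 0.4021 -0.9156 -0.001 ] yaw -66.29 d0 -0.28 15217
  lat edges [-101.3962502    96.82159842]
   head 1 187 lat med 29.05 mid 29.31 rng 22.6 36.0 z med 148.2 mid 147.44
   wash 1 636 lat med 28.69 mid 29.64 rng 15.2 44.1 z med 150.8 mid 146.15
   head -1 187 lat med -59.65 mid -60.09 rng -66.8 -53.4 z med 148.3 mid 147.02
   wash -1 635 lat med -58.76 mid -60.47 rng -75.1 -45.8 z med 150.7 mid 147.07
pan-1 n [ 0.4022 -0.9156 -0.0012] yaw -66.29 d0 -0.6 14934
  lat edges [-101.42664598   96.91104201]
   head 1 159 lat med 29.29 mid 29.27 rng 22.8 35.8 z med 149.3 mid 147.95
   wash 1 510 lat med 28.64 mid 29.71 rng 15.3 44.1 z med 152.4 mid 146.75
   head -1 160 lat med -59.51 mid -60.28 rng -67.1 -53.4 z med 149.5 mid 148.17
   wash -1 518 lat med -57.9 mid -60.12 rng -74.7 -45.6 z med 152.5 mid 146.87
scene0 n [ 0.401  -0.9161 -0.0039] yaw -66.36 d0 -0.4 1471
  lat edges [-100.98978434   97.60429694]
   head 1 26 lat med 30.81 mid 32.98 rng 23.3 42.6 z med 146.8 mid 146.77
   wash 1 77 lat med 30.49 mid 46.43 rng 15.8 77.1 z med 150.4 mid 148.64
   head -1 22 lat med -59.3 mi
[... 251 characters left out ...]
114257812), (124.8778305053711, 4.023026466369629), 11.089439392089844)
 rim 760 ((568.4005737304688, -188.45950317382812), (117.86100006103516, 69.80572509765625), 11.051350593566895)
 mug zmax 0.32075245557043786
[ 0.6111339  -0.185148    0.05000484] [ 0.77992995 -0.08360745  0.32075246]
potB 5157 [[0.503, -0.227, 0.011], [0.623, -0.145, 0.102]]
 platetop 977 0.10364139767311314 ((563.076171875, -156.2945098876953), (123.93157196044922, 4.888590335845947), 11.141459465026855)
 rim 1111 ((569.256103515625, -190.2525634765625), (123.76582336425781, 66.81605529785156), 10.873895645141602)
 mug zmax 0.28315389103519906
[ 0.6116301  -0.20824414  0.05005006] [ 0.77974007 -0.0836998   0.28315389]
```

Run:
```python
from meas import *
D={"scene":np.load("scene0.npz")["P"],"top":np.load("top0.npz")["P"]}
C={"scene":np.load("scene0.npz")["px"],"top":np.load("top0.npz")["px"]}
for k in("potA","potB","pan-1","pan1"): f,P=load(k); D[k]=P; C[k]=f["pixels"]
for k,P in D.items():
    b=C[k].astype(int); g=(b[...,1]>b[...,2]+25)&(b[...,1]>b[...,0]+8)&(abs(P[...,2])<.012)&(P[...,0]>.4)
    be=(abs(b[...,2]-b[...,0])<45)&(b.sum(-1)>380)&(abs(P[...,2])<.012)&(P[...,0]>.4)&(P[...,0]<.75)&(P[...,1]<.15)&(P[...,1]>-.4)
    ot=(abs(P[...,2]-.172)<.007)&(np.hypot(P[...,0]-.53,P[...,1]-.22)<.08)
    if k[:3] in("pot","pan"):
        for m in(g,be,ot): m[240:]=False
    print(k,"mat",np.round(np.nanmedian(P[g][:,2])*1000,2) if g.sum() else None,g.sum(),"bench",np.round(np.nanmedian(P[be][:,2])*1000,2),be.sum(),"orgtop",(np.nanmedian(P[ot][:,2])*1000).round(2) if ot.sum() else None)
P=D["top"]; m=P[68:105,290:322].reshape(-1,3); m=m[m[:,2]>.02]; print("mug",m.min(0),m.max(0))
P=D["top"]; m=P[60:98,355:386].reshape(-1,3); m=m[m[:,2]>.02]; print("jar",m.min(0),m.max(0))
```

```text
scene mat 0.76 21448 bench 0.12 9201 orgtop 172.08
top mat 0.44 14729 bench -0.34 8282 orgtop 171.44
potA mat 2.11 37505 bench 1.69 31594 orgtop None
potB mat 2.1 24292 bench 1.58 27177 orgtop None
pan-1 mat 1.97 9094 bench 1.49 29186 orgtop None
pan1 mat None 0 bench 1.18 19 orgtop 173.31
mug [ 0.70500296 -0.15601322  0.02026268] [ 0.77509224 -0.08660281  0.09483042]
jar [ 0.72462917 -0.32438024  0.02022434] [ 0.7874171  -0.25803065  0.0801725 ]
```

Mat thickness is about 0.6 mm, the wrist camera's z bias is about +1.6 mm, and both views agree on the screw midpoint, lateral -15.4 mm. Grasping now.

Run:
```python
from snap import *
a=np.radians(11.05); xp=np.array([-np.sin(a),np.cos(a),0]); back=np.array([.5630,-.1562,0])+.002*xp
g=back-.040*xp; R=np.column_stack([[np.cos(a),np.sin(a),0],[np.sin(a),-np.cos(a),0],[0,0,-1]])
p=np.array(manip.read_state()["tool_pos"]); manip.move_l(p+[0,0,.08])
manip.movep(g+[0,0,.20],R)
print(manip.move_l(g+[0,0,.0525],f_stop=6))
manip.move_gripper(.05,40); manip.sleep(.2); s=manip.read_state(); print(s["time_s"],s["tool_pos"],s["finger_gap"],s["contact_force"])
print(manip.move_l(g+[0,0,.18],feed=.1)); manip.sleep(.3)
s=manip.read_state(); print(s["time_s"],s["tool_pos"],s["finger_gap"],s["contact_force"],s["ft_torque"])
f=snap("held"); cv2.imwrite("pics/held.png",f["pixels"])
f=manip.grab_frame("scene"); P=pts(f); cv2.imwrite("pics/held_s.png",f["pixels"][150:400,200:500]); np.savez("heldS.npz",P=P,px=f["pixels"])
```

```text
False
13.4833 [ 0.57015016 -0.19350085  0.05265907] 0.05564309335334246 [-1.56445246  0.13641375  2.52112231]
False
15.2083 [ 0.57017875 -0.19345952  0.17962482] 0.055790745269731795 [ 0.06387924 -0.71696537 -2.11652904] [-0.05290668 -0.14020749  0.00115513]
```

View pics/held.png

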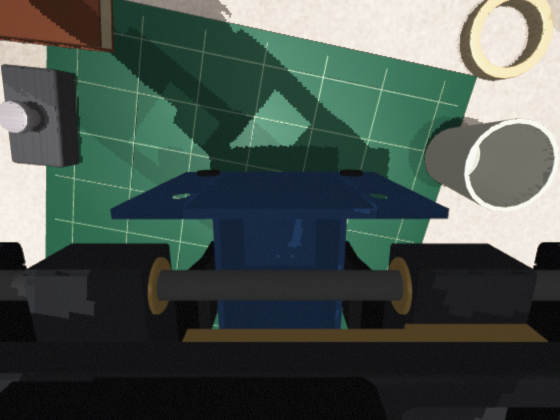

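The pot is held square. The back plate spans rows 172–217 and columns 112–448, with the feet at (172,208) and (172,351). I'll measure the plate in the tool frame: tilt, offset and hole centres.

Run:
```python
from meas import *
f,P=load("held"); st=f["st"]; Rt=np.array(st["orientation"]); T=(P-np.array(st["tool_pos"]))@Rt  # tool coords
b=f["pixels"].astype(int); B=np.zeros(b.shape[:2],bool); B[172:218,110:452]=1
Q=T[B]; Q=Q[(Q[:,1]<-.02)&(Q[:,1]>-.06)&(abs(Q[:,0])<.075)&(Q[:,2]>-.06)&(Q[:,2]<.06)]
c,nn,k=plane(Q); print("plane c",c,"n",nn,k,"tilt deg",np.degrees(np.arcsin(nn[2])),"yaw",np.degrees(np.arctan2(nn[0],-nn[1])))
e=(Q-c)@nn; q=Q[abs(e)<.002]; print("x range",np.percentile(q[:,0],[.3,99.7]),"z range",np.percentile(q[:,2],[.3,99.7]))
b0=(b[...,0]>b[...,2]+10)&(b[...,0]>b[...,1]+8)
# holes: pixels on plate region lying behind the plate
e=(T-c)@nn
for lo,hi in((150,205),(355,410)):
    m=np.zeros_like(B); m[180:206,lo:hi]=1; m&=(e<-.006)|((b[...,1]>b[...,0]))
    v,u=np.where(m); print("hole",m.sum(),v.mean(),u.mean(),v.min(),v.max(),u.min(),u.max())
    if m.sum():
        R,t=cam(f,st); 
        for (vv,uu) in((v.mean(),u.mean()),(v.min(),u.mean()),(v.max(),u.mean()),(v.mean(),u.min()),(v.mean(),u.max())):
            d=Rt.T@(R@np.array([(uu-f["cx"])/f["fx"],(vv-f["cy"])/f["fy"],1])); o=Rt.T@(t-np.array(st["tool_pos"])); s=((c-o)@nn)/(d@nn); print("   ",(o+s*d).round(4))
```

```text
plane c [ 0.00085627 -0.04009749 -0.01634011] n [-6.51652933e-04 -9.99998986e-01 -1.26651152e-03] 9851 tilt deg -0.07256578422701268 yaw -0.037336995333008764
x range [-0.0617753   0.06346053] z range [-0.04979264  0.04945487]
hole 168 188.04761904761904 166.07738095238096 180 198 150 190
    [-0.0552 -0.0401 -0.0077]
    [-0.0635 -0.0401  0.0166]
    [-0.0475 -0.04   -0.0302]
    [-0.0632 -0.0401 -0.0076]
    [-0.0433 -0.0401 -0.0077]
hole 160 187.7875 393.44375 180 198 369 409
    [ 0.0574 -0.0401 -0.0075]
    [ 0.0655 -0.0402  0.0159]
    [ 0.0494 -0.0401 -0.0306]
    [ 0.0453 -0.0401 -0.0074]
    [ 0.0651 -0.0402 -0.0075]
```

```bash
cat > hang.py <<'E'
from snap import *
yaw=np.radians(-66.29); n=np.array([np.cos(yaw),np.sin(yaw),0]); yv=np.cross([0,0,1],-n)
S=np.array([.574,.119,0])-.00045*n-.0154*yv
R=np.column_stack([-yv,n,[0,0,-1.]])
def pose(gap,lat,bottom): return S+n*(gap+.0401)+yv*(lat+.0004)+np.array([0,0,bottom+.0523])
def inv(): 
    s=manip.read_state(); d=np.array(s["tool_pos"])-pose(0,0,0); return np.array([d@n,d@yv,d[2]])*1000
def F(N=4):
    a=[]
    for _ in range(N): a.append(manip.read_state()["contact_force"]); manip.sleep(.02)
    f=np.mean(a,0); return np.array([f@n,f@yv,f[2]])
def rep(t): print(t,"t",round(manip.read_state()["time_s"],2),"gap/lat/bot mm",inv().round(2),"F n/lat/z",F().round(2))
E
python3 - <<'E'
from hang import *
manip.movep(pose(.06,0,.127),R)
manip.move_l(pose(.03,0,.083),R,feed=.1); manip.sleep(.4); rep("standoff")
f=snap("standoff"); s=manip.grab_frame("scene"); cv2.imwrite("pics/standoff.png",np.hstack([cv2.resize(s["pixels"][110:260,320:470],(500,500)),cv2.resize(f["pixels"][60:260,150:410][:,:],(300,500))]))
print(manip.move_l(pose(.016,0,.083),feed=.03,f_stop=3)); manip.sleep(.2); rep("16")
E
```

```text
standoff t 17.48 gap/lat/bot mm [30.2  -0.11 83.3 ] F n/lat/z [-0.09  0.23 -2.83]
False
16 t 18.61 gap/lat/bot mm [ 1.619e+01 -4.000e-02  8.302e+01] F n/lat/z [ 0.13 -0.08 -2.35]
```

View pics/standoff.png

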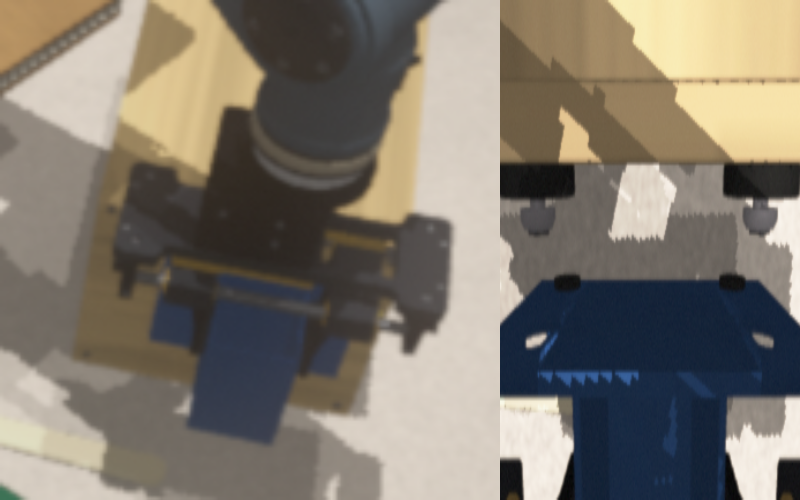

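The standoff picture shows both screw heads (538 and 760, midpoint 649) centred on the plate's feet (567 and 733, midpoint 650), so lateral alignment is good. Inserting by feel.

Run:
```python
from hang import *
hit=manip.move_l(pose(.0085,0,.083),feed=.02,f_stop=2.5); manip.sleep(.2); print(hit); rep("8.5")
if not hit:
    for g in(.007,.006,.005,.0042):
        hit=manip.move_l(pose(g,0,.083),feed=.01,f_stop=6); manip.sleep(.15); rep((g,hit))
        if hit: break
```

```text
False
8.5 t 19.4 gap/lat/bot mm [ 8.6e+00 -5.0e-02  8.3e+01] F n/lat/z [-0.04 -0.13 -2.34]
(0.007, False) t 19.92 gap/lat/bot mm [ 6.980e+00 -3.000e-02  8.303e+01] F n/lat/z [ 0.22  0.17 -2.87]
(0.006, False) t 20.38 gap/lat/bot mm [ 6.01  0.   83.01] F n/lat/z [ 0.18 -0.15 -2.88]
(0.005, False) t 20.85 gap/lat/bot mm [ 5.210e+00 -3.000e-02  8.301e+01] F n/lat/z [ 1.27  0.17 -2.74]
(0.0042, False) t 21.32 gap/lat/bot mm [ 4.400e+00 -1.000e-02  8.299e+01] F n/lat/z [ 2.62  0.43 -2.76]
```

Both heads are through the holes. The washers were first felt at a 6 mm gap and rise at about 1.6 N/mm, as the text says. Pressing to about 3.1 mm, then sliding down in short steps.

Run:
```python
from hang import *
hit=manip.move_l(pose(.0029,0,.083),feed=.008,f_stop=6); manip.sleep(.2); rep(("press",hit))
for b in(.080,.077,.074,.071,.068):
    hit=manip.move_l(pose(.0029,0,b),feed=.012,f_stop=9); manip.sleep(.1); rep((b,hit))
    if hit or np.linalg.norm(F()[:2])>14: break
```

```text
('press', False) t 21.89 gap/lat/bot mm [ 3.17e+00 -2.00e-02  8.30e+01] F n/lat/z [ 4.3   0.23 -2.98]
(0.08, False) t 22.46 gap/lat/bot mm [ 3.08 -0.57 80.23] F n/lat/z [ 4.7  -0.6  -0.76]
(0.077, False) t 23.09 gap/lat/bot mm [ 2.91  0.08 76.78] F n/lat/z [ 4.89 -0.73 -1.59]
(0.074, False) t 23.73 gap/lat/bot mm [ 2.86  0.15 73.88] F n/lat/z [ 4.67 -0.47 -1.49]
(0.071, False) t 24.36 gap/lat/bot mm [ 2.88 -0.   70.87] F n/lat/z [ 5.03 -0.07 -1.83]
(0.068, False) t 24.99 gap/lat/bot mm [ 2.900e+00 -4.000e-02  6.788e+01] F n/lat/z [ 4.55 -0.52 -1.44]
```

Run:
```python
from hang import *
for b in(.0665,.0655,.0648,.0642,.0637):
    hit=manip.move_l(pose(.0029,0,b),feed=.008,f_stop=7); manip.sleep(.1); rep((b,hit))
    if hit or F()[2]>5: break
```

```text
(0.0665, False) t 25.56 gap/lat/bot mm [ 2.9   0.   66.49] F n/lat/z [ 4.76 -0.27 -0.44]
(0.0655, False) t 26.07 gap/lat/bot mm [2.890e+00 1.000e-02 6.546e+01] F n/lat/z [ 4.97  0.24 -0.43]
(0.0648, False) t 26.55 gap/lat/bot mm [ 2.890e+00 -5.000e-02  6.503e+01] F n/lat/z [4.36 0.09 2.08]
(0.0642, False) t 27.03 gap/lat/bot mm [ 2.89 -0.07 64.78] F n/lat/z [4.53 1.53 5.55]
```

It's home: the z force stepped up 8 N at a bottom height of about 64.9 mm. Releasing and retreating upward.

Run:
```python
from hang import *
manip.move_l(pose(.0031,0,.0648),feed=.01); manip.sleep(.1); rep("unload")
manip.move_gripper(.08,10); manip.sleep(.3); rep("open")
p=np.array(manip.read_state()["tool_pos"]); print(manip.move_l(p+[0,0,.13],feed=.12,f_stop=6)); rep("up")
M=np.load("mount.npy"); c=np.array([.574,.119,.12])
d=-n*np.cos(np.radians(45))-np.array([0,0,np.sin(np.radians(45))]); q,Rv=look(c,d,.33,M,1)
manip.movep(q,Rv); f=snap("final"); s=manip.grab_frame("scene")
cv2.imwrite("pics/final.png",np.hstack([cv2.resize(f["pixels"],(400,300)),cv2.resize(s["pixels"],(400,300))])); rep("end")
P=pts(f,f["st"]); off=(P-S)@n; lat=(P-S)@yv; b=f["pixels"].astype(int); B=(b[...,0]>b[...,2]+15)&(b[...,0]>b[...,1]+10)&(off<.1)&(off>-.01)&(abs(lat)<.08)&(P[...,2]>.05)
Q=np.c_[off,lat,P[...,2]][B] if 0 else np.stack([off[B],lat[B],P[B][:,2]],-1)*1000
pl=Q[(Q[:,0]<14)]; print("plate off med",np.median(pl[:,0]),"lat",np.percentile(pl[:,1],[1,99]),"z top",np.percentile(pl[:,2],[95,99,99.8]),"nominal 165 +1.6 bias")
for sg in(1,-1):
    k=pl[(pl[:,1]*sg>30)]; print(sg,len(k),"off",np.median(k[:,0]),"ztop",np.percentile(k[:,2],98))
```

```text
unload t 27.52 gap/lat/bot mm [ 2.93e+00 -3.00e-02  6.49e+01] F n/lat/z [3.92 0.73 3.9 ]
open t 28.62 gap/lat/bot mm [ 3.140e+00 -1.000e-02  6.484e+01] F n/lat/z [ 0.31 -0.13 -0.15]
False
up t 29.92 gap/lat/bot mm [  2.86   0.6  193.89] F n/lat/z [ 0.57 -0.01 -0.28]
end t 30.97 gap/lat/bot mm [ 85.87  14.89 159.14] F n/lat/z [-0.08 -0.02  0.18]
plate off med 7.724248161253193 lat [-61.67266286  61.10932851] z top [165.56299621 166.4442798  166.76652846] nominal 165 +1.6 bias
1 1846 off 7.667130787658396 ztop 166.07481249365443
-1 1571 off 7.70192772377672 ztop 166.3484841218663
```

View pics/final.png

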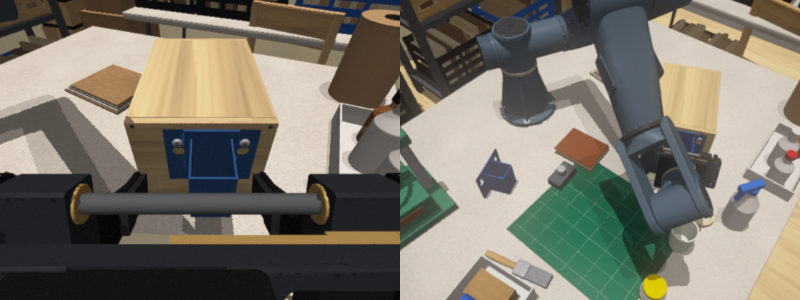

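The final picture shows the pot level on both screws, with the heads in front of the plate at (180,144) and (262,143). The gripper is clear and the other things look unmoved. Handing in.

```bash
python3 -c "
from hang import *
rep('final'); manip.sign_off()"
```

```text
final t 31.03 gap/lat/bot mm [ 86.11  14.99 158.98] F n/lat/z [-0.26  0.31 -0.3 ]
the job is handed in; nothing more can be done
```

The blue pot is hanging on both screws, let go and at rest, and I handed the job in at about 31 s. No verdict was reported. I used the pot farther from the base (about 0.60 m away, against 0.39 m for the look-alike).

**How it went:** I gripped the pot's cup from above and pushed the plate onto the screws. Both heads went through the round holes without touching. The washers were first felt at a 6 mm gap, and I pressed the plate to about 3 mm from the panel with about 4.5 N. I then slid it down 18 mm until it stopped, with about 8 N upward at the stop. The largest measured wrist-force component in the hanging phase was about 5.5 N, well under the 25 N limit.

**Last checks:**
- **Seating:** the plate's front is 7.7 mm from the panel on both sides, so it is held behind the heads with the washers pressed in about 2.3 mm.
- **Height:** the plate's top edge reads about 166.2 mm on both sides. Taking off the wrist camera's bias of about 1.6 mm, that is roughly 165 mm as it should be, and the pot is level.
- **Surroundings:** the final picture shows the other things where they were, judged by eye and not measured. The force on the tool was about zero after letting go.

**Disagreements:** the wrist camera read about 1.6 mm high throughout. It also put the held plate 0.85 mm off the gripper's centre line, so I corrected by half of that. No check failed.

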